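# Clear the pocket-hole jig, gauge its depth and show the reading

## Task

Clear the two offcuts from the base of the angled drilling jig into the scrap bin. Then take the depth gauge from its rest, push its rod down the jig's guide tube until the collar stops on the mouth, and draw it right out again. Finish still holding the gauge in the gripper: level and still, tip above the middle of the white job card, about a hand's breadth or two above the bench; do not shift the other loose things.

Things in the scene. Friction and masses are not known exactly. Their poses are not given: they have to be found in the camera images.
- offcut_a: smaller plywood offcut, 24 x 38 x 20 mm (its x, y, z), origin at the centre of its underside, z up; starts lying loose on the jig's base in front of the tube mouth, about 20 g
- offcut_b: larger pale wooden offcut, 28 x 44 x 24 mm (its x, y, z), origin at the centre of its underside, z up; starts beside the other one on the jig's base, about 25 g
- bin: grey open scrap bin, fixed, 140 x 180 x 80 mm high (its x, y, z), walls and floor 6 mm, origin at the centre of its underside
- jig: drilling jig, fixed: plywood base 240 x 150 x 18 mm (its x, y, z), origin at the centre of its underside. Offcuts lie on its -x half; on its +x half a sloping wooden block 60 mm wide holds the guide tube, mouth 100 mm above the bench at x = 20 mm, facing -x and up
- tube: steel guide tube in the jig, fixed. Origin: centre of its mouth; z axis along the bore OUT of the mouth, rising 30 degrees above level; y level. Bore 14 mm wide, flared in the last 14 mm to 24 mm at the mouth (rim 31 mm outside). The hole is over 100 mm deep: only the collar on the rim stops the rod. The wooden block starts 20 mm below the mouth, 30 mm to each side, 24 mm above and below the axis
- rest: wooden rest, fixed, base 180 x 60 x 12 mm (its x, y, z), origin at the centre of its underside: two notched uprights 10 mm thick, at x = -83 mm (under the end of the gauge's handle) and x = +65 mm (under the rod), up to 65 mm high; lift the gauge straight up out of it
- gauge: depth gauge, 183 mm long, about 90 g, level in the rest at the start, axis 55 mm above the bench. Origin on the axis, mid-handle; x towards the tip, z up at the start. Dark wooden handle 18 mm square, x = -40 to 40 mm (flat sides face +-y: grip across y), aluminium collar 32 mm wide, x = 40 to 48, steel rod 8 mm wide with round tip, x = 48 to 143. Balances in front of the handle's middle
- gauge_collar (a point): centre of the collar's stopping face (rod side) on the gauge's axis, 48 mm in front of the gauge's origin; its axes are those of the gauge
- gauge_tip (a point): end of the gauge's rod on its axis, 143 mm in front of the gauge's origin; its axes are those of the gauge
- card: white job card, fixed flat on the bench, 70 x 100 x 4 mm (its x, y, z), origin at the centre of its underside
- sanding_block: loose cork sanding block, 70 x 100 x 35 mm, origin at the centre of its underside; leave alone
- glue: loose glue bottle, 56 mm in diameter, 170 mm high, beyond the jig, origin at the centre of its underside; leave alone
- screw_jar: loose jar, 60 mm in diameter, 80 mm high, beyond the jig, origin at the centre of its underside; leave alone
- batten: loose wooden batten, 22 x 200 x 16 mm, lying beyond the jig, origin at the centre of its underside; leave alone
- screwdriver: loose screwdriver lying at the far side, leave alone
- mallet: loose hammer lying at the far side, leave alone

How it is judged:
By the outcome, as a careful person would: the job done as asked, in the order asked, and still so for the second after the job is handed in, while the arm keeps its last pose, push and grip.
It also fails if it takes over 69 s, if anything falls off the work surface, if the arm or the gripper's body presses on something with over 40 N, if the wrist force passes 120 N, or if a joint passes its speed limit or range.

## Robot

A 7-joint arm with a two-finger parallel gripper is mounted at the origin on the work surface. World frame = base frame: x ahead of the robot, y to its left, z up, the work surface at z = 0. Lengths are in m, angles in rad, forces in N, time in s.
With the tool pointing down it reaches from about 0.425 to 0.825 m from the base axis. Payload 3.6 kg.
Tool frame: the origin (TCP) lies at the very end of the fingers, on their centre line; the grasp point (between the pads) lies 19 mm behind it; z points along the fingers, y is the line along which they close (so a half turn about z gives the same grasp; the last joint's range is limited). The gripper opens to 93 mm and grips with 3 to 60 N. Pads are 15 mm wide; open, the fingers measure 128 mm over their backs; the gripper's body (75 mm by 188 mm) begins 65 mm behind the grasp point.
Start: joints at [-1.171, 0.615, -0.013, 1.423, 0.008, 1.103, -0.04], TCP at [0.268, 0.592, 0.219] pointing down, gripper open.
Joint ranges: [-3.12, 3.12], [-0.3, 2.06], [-1.34, 1.32], [0.26, 2.42], [-1.36, 4.5], [0.01, 1.98], [-2.84, 2.84]. Speed limits (rad/s): [2.79, 2.79, 3.14, 3.14, 3.14, 3.14, 3.14].

## Interface

Orientations are given as a unit quaternion [x, y, z, w].
In Python, from plant import bot gives the robot as it stands. The module is installed in compiled form; this text tells all that it offers. Calls block until the motion is done:
- bot.move_pose(position, orientation): joint-space move of the TCP to a pose.
- bot.line_to(position, rate=0.15, ori=None, stop_force=None): straight line of the TCP; ori=None keeps the orientation; rate is the mean speed in m/s. With stop_force (N) it stops when the force on the tool has changed by that much, and returns True; else False.
- bot.set_joints(angles): joint-space move.
- bot.command_gripper(opening): opening from 0.0 (shut) to 1.0 (fully open); the grip force is fixed at half the most; returns when the fingers have stopped.
- bot.wait(seconds).
- bot.ik(position, orientation): joint angles nearest the present ones, or None.
- bot.state(): the state.
- bot.camera(name): name is "side" or "top"; returns a dict with "img" (420x560x3 uint8, red, green, blue), "K" (3x3 intrinsics, pixels), "world_to_cam" (4x4, takes a point from world to camera coordinates). Camera axes: x right, y down, z forward; pixel columns grow to the right and rows downward; lengths in m; the calibration is good to about 2 mm. A picture is of the moment at which its call begins. There is no depth.
A pose or a line that the arm cannot do raises bot.PlanningError and nothing moves.
- bot.job_done(): hands the job in; it is judged then, once.
The state is a dict: "time_s": time; "joints": joint angles; "qd": joint speeds; "joint_efforts": joint torques, N m; "tcp_pos": TCP position; "tcp_rot": TCP orientation; "ft_force": force on the tool from outside, world axes, zero at the start; "ft_torque": the same for the moment, N m; "finger_gap": opening from 0.0 (shut) to 1.0 (fully open); "grasp_force": force on a finger pad.
Only numpy, scipy, OpenCV 4.12 (cv2) and the standard library are available. Lean on these libraries where they do the work, as an engineer would, in place of code of your own. Each camera call takes 0.05 s, during which the arm holds its last target. There are 200 camera calls.

## Working session

There is one attempt and no reset: what is moved stays moved. The work goes in short steps, each a Python script; the robot and the scene stay as the last script left them, time stands still between calls to the robot, and variables do not carry over. Pictures are saved under pics/ and viewed, at most 10 in all, crops included, and the job is handed in when it is done.

```bash
mkdir -p pics; cat > h.py <<'E'
import numpy as np, cv2
from plant import bot
from scipy.spatial.transform import Rotation as R
def ray(c,px,z):
    W=np.array(c["world_to_cam"]);K=np.array(c["K"])
    d=W[:3,:3].T@np.linalg.inv(K)@np.array([px[0],px[1],1.]);o=-W[:3,:3].T@W[:3,3]
    return o+d*(z-o[2])/d[2]
def proj(c,p):
    W=np.array(c["world_to_cam"]);q=np.array(c["K"])@(W[:3,:3]@np.array(p)+W[:3,3]);return q[:2]/q[2]
def tri(c1,p1,c2,p2):
    P=[np.array(c["K"])@np.array(c["world_to_cam"])[:3] for c in(c1,c2)]
    X=cv2.triangulatePoints(P[0],P[1],np.array(p1,float).reshape(2,1),np.array(p2,float).reshape(2,1)).ravel();return X[:3]/X[3]
def save(c,n): cv2.imwrite("pics/"+n,c["img"][:,:,::-1])
E
python3 - <<'E'
from h import *
import pickle
for n in("top","side"):
    c=bot.camera(n);im=cv2.resize(c["img"],(784,588),interpolation=cv2.INTER_CUBIC);cv2.imwrite(f"pics/{n}0.png",im[:,:,::-1])
    pickle.dump(c,open(n+"0.pkl","wb"))
    W=np.array(c["world_to_cam"]);print(n,c["K"],-W[:3,:3].T@W[:3,3],W[:3,:3])
s=bot.state();print(s)
E
```

```text
top [[402.65686277   0.         280.54653138]
 [  0.         402.65686277 216.08193539]
 [  0.           0.           1.        ]] [ 0.50459345 -0.01075653  1.15166232] [[-0.01228811 -0.99961205 -0.02499496]
 [-0.99576082  0.0145119  -0.09082834]
 [ 0.09115582  0.02377289 -0.99555284]]
side [[380.23772961   0.         283.57237787]
 [  0.         380.23772961 211.86868291]
 [  0.           0.           1.        ]] [0.55060498 0.69647639 0.73129868] [[-0.99529234 -0.09433178  0.02224116]
 [-0.08036341  0.67498441 -0.73344241]
 [ 0.0541745  -0.73177699 -0.67938764]]
{'time_s': 0.1, 'joints': array([-1.17151095,  0.61581201, -0.01261796,  1.42473436,  0.00810948,
        1.10342528, -0.04038805]), 'qd': array([-0.00108642, -0.00102379,  0.00065353, -0.00285682, -0.00114889,
       -0.00204399,  0.00120841]), 'joint_efforts': array([ 1.18858061e-03, -4.60042512e+01,  2.09898069e-01, -1.66244763e+01,
       -6.11883542e-02,  1.69173331e-02,  1.14865593e-04]), 'tcp_pos': array([0.26816739, 0.59131194, 0.21760527]), 'tcp_rot': array([ 2.11247522e-01,  9.77431905e-01, -1.14182418e-03, -2.27845589e-04]), 'ft_force': array([-0.80239881, -0.58236196, -0.06712205]), 'ft_torque': array([-0.01408575, -0.01225869,  0.03404296]), 'grasp_force': 0.0, 'finger_gap': 1.0007060760622686}
```

View pics/top0.png

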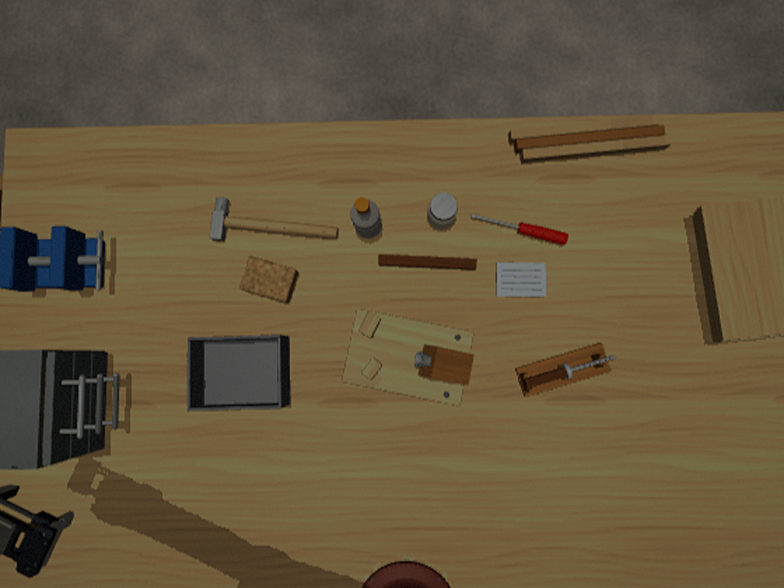

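View pics/side0.png

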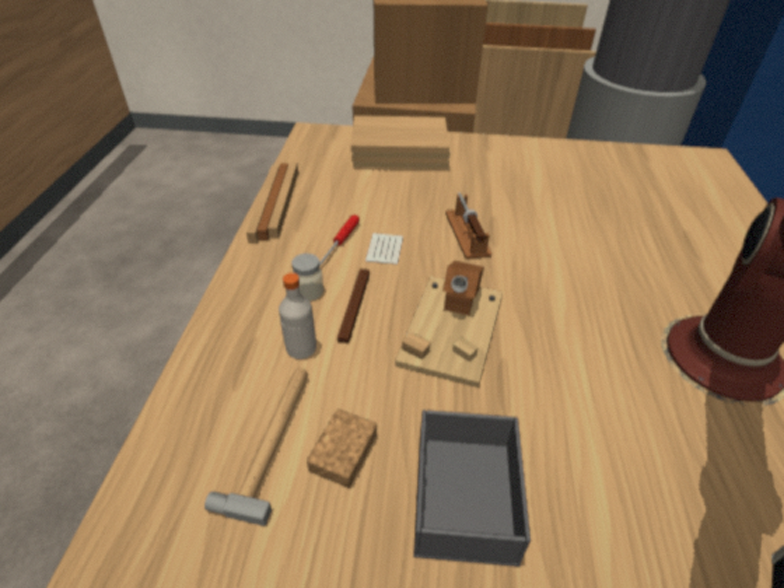

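The top view (784 px scale) shows the bin at (238,372), the jig corners at (358,309), (474,329), (460,404) and (343,383), and the offcuts at (370,324) and (372,368). The tube mouth is near (422,360), the gauge runs (525,380)→(613,357), and the card is at (521,280). The side view shows the mouth at (459,284), the offcuts at (416,344) and (465,349), and the gauge near (470,220). I'll zoom in on the parts that matter.

```bash
python3 - <<'E'
from h import *
import pickle
t=pickle.load(open("top0.pkl","rb"));s=pickle.load(open("side0.pkl","rb"))
def crop(c,x,y,w,h,k):
    a=c["img"][y:y+h,x:x+w].astype(float);a=np.clip(a*255/np.percentile(a,99.5),0,255).astype(np.uint8)
    return cv2.resize(a,(w*k,h*k),interpolation=cv2.INTER_CUBIC)
A=crop(t,240,215,100,75,4);B=crop(t,362,235,100,75,4);C=crop(s,280,180,100,75,4);D=crop(s,300,130,100,75,4)
im=np.vstack([np.hstack([A,B]),np.hstack([C,D])]);cv2.imwrite("pics/crops.png",im[:,:,::-1])
# automatic: card (white) , bin (grey) in top
hsv=cv2.cvtColor(t["img"],cv2.COLOR_RGB2HSV)
m=((hsv[...,1]<60)&(hsv[...,2]>110)).astype(np.uint8);m=cv2.morphologyEx(m,cv2.MORPH_CLOSE,np.ones((5,5)))
for z,m in((.004,m),):
  for q in cv2.findContours(m,0,2)[0]:
    if cv2.contourArea(q)>150:
        r=cv2.minAreaRect(q);print(r,ray(t,r[0],z))
k=1/1.4
for n,px,z in(("binrim",[(188,336),(290,335),(290,408),(188,410)],.08),("jig",[(358,309),(474,329),(460,404),(343,383)],.018)):
    P=np.array([ray(t,np.array(p)*k,z) for p in px]);print(n,P.round(3),P.mean(0),np.linalg.norm(P-np.roll(P,-1,0),axis=1))
print("mouth",tri(t,np.array((422,360))*k,s,np.array((459,284))*k))
E
```

```text
((372.0, 199.0), (24.0, 34.0), 90.0) [ 0.65488172 -0.24535703  0.004     ]
((316.2500305175781, 146.25001525878906), (17.677669525146484, 16.970561981201172), 45.0) [ 0.8116742  -0.08950124  0.004     ]
binrim [[0.544 0.408 0.08 ]
 [0.543 0.212 0.08 ]
 [0.406 0.211 0.08 ]
 [0.404 0.405 0.08 ]] [0.47427447 0.30907004 0.08      ] [0.19642874 0.1375464  0.19409215 0.14005152]
jig [[ 0.596  0.087  0.018]
 [ 0.553 -0.146  0.018]
 [ 0.405 -0.114  0.018]
 [ 0.448  0.118  0.018]] [ 0.50046594 -0.01395245  0.018     ] [0.23666464 0.1514815  0.23632836 0.15113106]
mouth [ 0.49281561 -0.0387369   0.09235897]
```

View pics/crops.png

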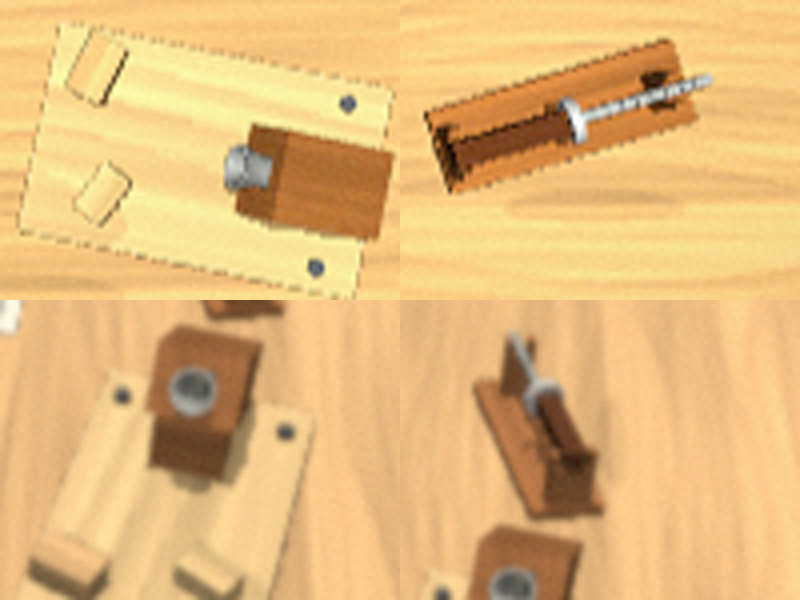

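In the crops (4x), the larger offcut's top face is at about (99,67) and the smaller one's at (102,194). The mouth ring is at (193,91) in the side crop. The gauge's collar is at (173,120) and its tip at (311,79) in the second crop, and the rest corners are clear.

```bash
cat > meas.py <<'E'
from h import *
import pickle
t=pickle.load(open("top0.pkl","rb"));s=pickle.load(open("side0.pkl","rb"))
f=lambda p,o:(np.array(p)+.5)/4-.5+o
oA=np.array((240,215));oB=np.array((362,235));oC=np.array((280,180));oD=np.array((300,130))
def quad(px,o,z):
    P=np.array([ray(t,f(p,o),z) for p in px]);e=np.roll(P,-1,0)-P;return P.mean(0),e,np.linalg.norm(e,axis=1)
def rect(n,px,o,z):
    c,e,l=quad(px,o,z);a=e[0]-e[2];print(n,c.round(4),l.round(3),"yaw e0",np.degrees(np.arctan2(a[1],a[0])).round(1));return c
rect("jig",[(60,22),(397,92),(355,298),(20,235)],oA,.018)
rect("b",[(98,30),(128,45),(103,105),(70,88)],oA,.042)
rect("a",[(103,163),(131,182),(102,227),(73,205)],oA,.038)
rect("rest",[(25,112),(270,38),(297,118),(50,192)],oB,.012)
print("mouth",tri(t,f((238,168),oA),s,f((193,91),oC)))
for n,px in(("tip",(311,79)),("collar",(173,120)),("hback",(52,158))): print(n,ray(t,f(px,oB),.055))
print("tip3d",tri(t,f((311,79),oB),s,f((112,35),oD)))
c=np.array([.5005,-.014,0])
E
python3 meas.py
python3 - <<'E'
from h import *
q=R.from_matrix(np.column_stack([[0,-1,0],[-1,0,0],[0,0,-1]]))
print(bot.ik([.5,.05,.05],q.as_quat()),bot.ik([.5,.3,.2],q.as_quat()))
# insertion tilt test
y=np.radians(-101)
g=np.array([np.cos(y)*np.cos(np.pi/6),np.sin(y)*np.cos(np.pi/6),-.5]);gy=np.cross([0,0,1],g);gy/=np.linalg.norm(gy);gz=np.cross(g,gy)
m=np.array([.496,-.035,.1])
for d in(.048,.1,.18):
  for sgn in(1,-1):
    M=np.column_stack([np.cross(sgn*gy,-gz),sgn*gy,-gz]);print(d,sgn,bot.ik(m-g*(d-.012)-gz*.019,R.from_matrix(M).as_quat()))
E
```

```text
jig [ 0.4988 -0.0129  0.018 ] [0.242 0.146 0.237 0.152] yaw e0 -101.9
b [0.5645 0.0604 0.042 ] [0.023 0.045 0.026 0.044] yaw e0 -117.6
a [0.4771 0.0597 0.038 ] [0.023 0.037 0.025 0.035] yaw e0 -126.1
rest [ 0.4715 -0.3204  0.012 ] [0.179 0.058 0.18  0.058] yaw e0 -74.0
mouth [ 0.4938876  -0.03256387  0.09936308]
tip [ 0.49552094 -0.40997508  0.055     ]
collar [ 0.46925247 -0.31689892  0.055     ]
hback [ 0.44486333 -0.23526884  0.055     ]
tip3d [ 0.49422651 -0.41056588  0.05304373]
[ 0.15636412  0.67871136 -0.45424113  2.00688513  0.53269475  0.5732932
  2.47486919] [-0.25455932  0.5743221  -0.52138513  1.63962081  0.32420595  1.01490154
  2.26217246]
0.048 1 [ 0.3839689   0.62263083 -0.17564275  2.02095725 -0.72296843  0.66557335
  0.6598872 ]
0.048 -1 [ 0.94057843  0.92414416 -1.15709733  2.00517343  0.54054205  0.6172963
  2.54922752]
0.1 1 [ 0.23304772  0.56973103 -0.08543739  2.01264158 -0.78545198  0.70707167
  0.61530393]
0.1 -1 [ 0.88518585  0.91183675 -1.23538494  1.99426714  0.5921717   0.6442392
  2.39667286]
0.18 1 [ 0.06498012  0.50698013 -0.0430942   1.96971907 -0.7839951   0.73786939
  0.44831155]
0.18 -1 [ 0.69707557  0.74124868 -1.07864355  1.95165735  0.27809821  0.58374274
  2.55632034]
```

Every measurement agrees with the given sizes, so I'll act on them: larger offcut first.

```bash
cat >> h.py <<'E'
def down(yaw,pos):   # tool straight down, closing line along yaw (deg); pick the half turn with least joint motion
    a=np.radians(yaw);best=None
    for s in(1,-1):
        y=s*np.array([np.cos(a),np.sin(a),0]);z=np.array([0,0,-1.]);q=R.from_matrix(np.column_stack([np.cross(y,z),y,z])).as_quat()
        j=bot.ik(pos,q)
        if j is not None:
            d=abs(np.array(j)-bot.state()["joints"]).max()
            if best is None or d<best[0]: best=(d,q)
    return best[1]
def clear(xy,yaw,opn,binxy):
    p=[*xy,.13];q=down(yaw,p);bot.command_gripper(opn)
    bot.move_pose(p,q);print("hit",bot.line_to([*xy,.022],.15,stop_force=8))
    bot.command_gripper(0);s=bot.state();print("gap mm",s["finger_gap"]*93,s["grasp_force"],s["tcp_pos"],s["time_s"])
    bot.line_to([*xy,.16],.2)
    b=[*binxy,.16];bot.move_pose(b,down(90,b));bot.line_to([*binxy,.05],.2)
    print("gap",bot.state()["finger_gap"]*93);bot.command_gripper(.75);bot.line_to(b,.25);print(bot.state()["time_s"])
E
python3 - <<'E'
from h import *
clear((.5645,.0604),-117.6+90,.75,(.474,.335))
c=bot.camera("top");save(c,"t1.png")
E
```

```text
hit False
gap mm 43.64193435459885 30.000616908073425 [0.56470091 0.06055077 0.02246383] 4.3083
gap 43.46472589507999
8.2
```

```bash
python3 - <<'E'
from h import *
clear((.4771,.0597),-126.1,.6,(.474,.275))
import cv2
# go over the gauge, clear of it, and look
bot.command_gripper(.5)
p=[.46,-.29,.2];bot.move_pose(p,down(-74+90,p))
print(bot.state()["time_s"])
t=bot.camera("top");s=bot.camera("side")
k=lambda c:cv2.resize(np.clip(c["img"].astype(float)*1.5,0,255).astype(np.uint8),(400,300),interpolation=cv2.INTER_AREA)
def crop(c,x,y,w,h):
    return cv2.resize(np.clip(c["img"][y:y+h,x:x+w].astype(float)*1.6,0,255).astype(np.uint8),(400,300),interpolation=cv2.INTER_CUBIC)
im=np.vstack([np.hstack([crop(t,120,200,240,100),crop(t,362,235,100,75)]),np.hstack([crop(s,270,250,140,150),crop(s,240,80,200,150)])]);cv2.imwrite("pics/t2.png",im[:,:,::-1])
E
```

```text
hit False
gap mm 23.426555745461087 29.98532921075821 [0.47728036 0.05973332 0.02227159] 11.3
gap 23.697764653884256
15.1917
17.8417
```

View pics/t2.png

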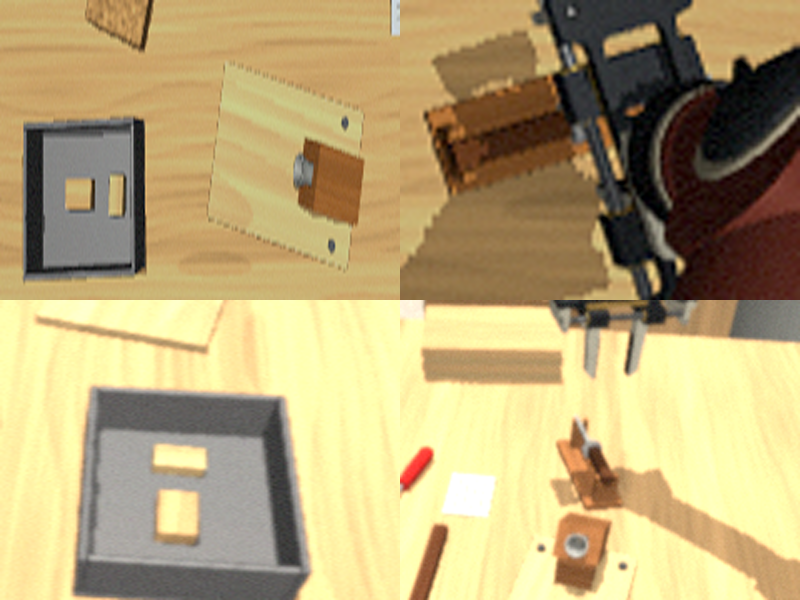

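Both offcuts are in the bin: bin-floor patches at (80,195) and (117,195) in the top panel. The jig base is clear and the gauge is still in its rest. Now I'll grasp the gauge.

```bash
cat >> h.py <<'E'
def axes(yaw,pitch):  # gauge axis heading yaw, tipped down by pitch (deg)
    y=np.radians(yaw);p=np.radians(pitch)
    g=np.array([np.cos(y)*np.cos(p),np.sin(y)*np.cos(p),-np.sin(p)]);gy=np.array([-np.sin(y),np.cos(y),0]);return g,gy,np.cross(g,gy)
GX=.012; DZ=.019   # grasp place on handle; TCP beyond gauge axis
def tool(pt,yaw,pitch,along=0.):  # TCP pose that puts gauge-axis point x=along at pt
    g,gy,gz=axes(yaw,pitch)
    return np.array(pt)+g*(GX-along)-gz*DZ, R.from_matrix(np.column_stack([np.cross(gy,-gz),gy,-gz])).as_quat()
E
python3 - <<'E'
from h import *
o=np.array([.4565,-.2735,.055])
p,q=tool(o,-74,0);print(bot.ik(p+[0,0,.1],q))
bot.move_pose(p+[0,0,.1],q);print("hit",bot.line_to(p,.15,stop_force=8))
bot.command_gripper(0);s=bot.state();print("gap",s["finger_gap"]*93,s["grasp_force"],s["tcp_pos"],p,s["ft_force"])
bot.line_to(p+[0,0,.16],.12);s=bot.state();print("gap",s["finger_gap"]*93,s["time_s"],s["ft_force"],s["ft_torque"])
q=s["joints"]
m=np.array([.494,-.0326,.1]);g,_,_=axes(-101.7,30)
for d in(.025,-.095):
    pp,qq=tool(m-g*d,-101.7,30,.143);print(bot.ik(pp,qq),pp)
E
```

```text
[ 0.29494712  0.56536124  0.33521564  1.84839739 -0.25596264  0.76995771
  1.0460084 ]
hit False
gap 17.74777908565327 29.998691976070404 [ 0.45998239 -0.28506509  0.03630335] [ 0.45980765 -0.28503514  0.036     ] [-0.64817128  0.99049278  2.79723892]
gap 17.833778085846284 21.175 [ 0.55883636 -0.25452523 -1.58805073] [-0.04173705  0.03284     0.02150297]
[-0.06437985  0.51662003  0.16808098  1.98932072 -0.90651771  0.80241485
  0.57812718] [0.52332304 0.10899558 0.16154552]
[ 0.18748819  0.61600231  0.11123681  2.03816053 -0.91607168  0.77168192
  0.84000946] [0.50224876 0.00723176 0.10154552]
```

```bash
python3 - <<'E'
from h import *
import pickle
m=np.array([.494,-.0326,.1]);Y=-101.7;g,_,_=axes(Y,30)
p,q=tool(m-g*.03,Y,30,.143)
bot.move_pose(p+[0,0,.09],q);bot.line_to(p,.15)
bot.wait(.2);t=bot.camera("top");s=bot.camera("side");pickle.dump((t,s),open("pre.pkl","wb"))
st=bot.state();print(st["time_s"],st["tcp_pos"]-p,st["finger_gap"]*93)
print("pred px tip",proj(t,m-g*.03),proj(s,m-g*.03),"mouth",proj(t,m),proj(s,m),"collar",proj(t,m-g*.125),proj(s,m-g*.125))
def crop(c,x,y,w,h):
    return cv2.resize(np.clip(c["img"][y:y+h,x:x+w].astype(float)*1.5,0,255).astype(np.uint8),(400,600),interpolation=cv2.INTER_CUBIC)
a=proj(t,m).astype(int);b=proj(s,m).astype(int);print(a,b)
im=np.hstack([crop(t,a[0]-50,a[1]-45,60,90),crop(s,b[0]-30,b[1]-30,60,90)]);cv2.imwrite("pics/pre.png",im[:,:,::-1])
E
```

```text
23.7 [3.71206210e-04 2.14418236e-05 7.21535457e-04] 17.749202761050594
pred px tip [289.2817742  254.92208155] [325.95880183 204.18990242] mouth [299.12975398 256.81064625] [327.59593516 202.14030003] collar [256.27486046 248.59228665] [320.0415174 211.5980225]
[299 256] [327 202]
```

View pics/pre.png

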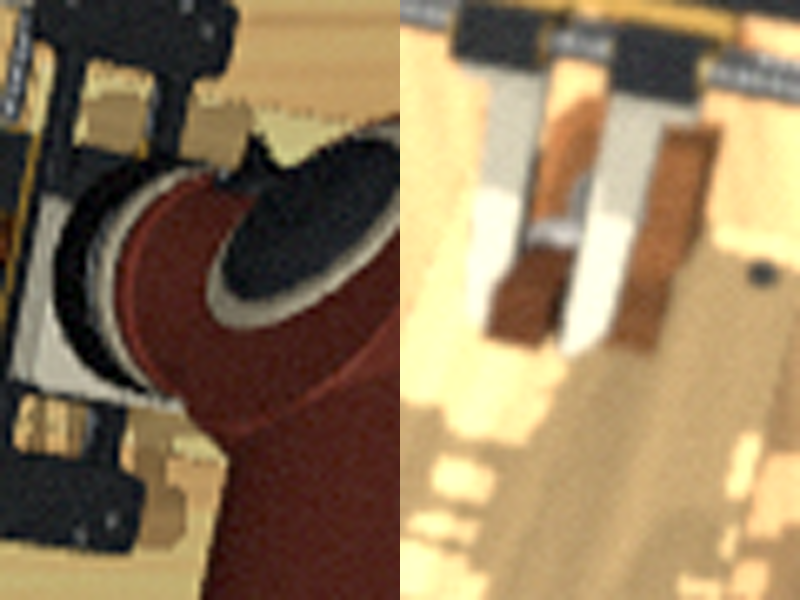

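The top view is blocked by the wrist. In the side view the collar's upper edge at (555,233) maps to px (320,207), against a predicted collar centre of (320,212), so it is laterally aligned. I'll insert gently with force stops.

```bash
python3 - <<'E'
from h import *
m=np.array([.494,-.0326,.1]);Y=-101.7;g,gy,gz=axes(Y,30)
f0=bot.state()["ft_force"]
for d in(.0,-.02,-.05,-.083):
    p,q=tool(m-g*d,Y,30,.143);h=bot.line_to(p,.08,stop_force=8)
    s=bot.state();f=np.array(s["ft_force"])-f0;e=s["tcp_pos"]-p
    print(d,h,"f g,y,z",[round(float(f@v),2) for v in(g,gy,gz)],"err mm",[round(float(e@v)*1e3,2) for v in(g,gy,gz)],s["finger_gap"]*93,s["time_s"])
    if h: break
E
```

```text
0.0 False f g,y,z [-1.24, 0.44, 0.24] err mm [-0.15, 0.04, 0.0] 17.80798853419303 24.225
-0.02 False f g,y,z [-0.42, -0.4, 1.48] err mm [-0.24, -0.01, -0.04] 17.308113415109137 24.625
-0.05 False f g,y,z [-1.3, -0.36, -0.12] err mm [-0.34, 0.01, -0.05] 17.719007214437607 25.15
-0.083 False f g,y,z [-0.18, -0.71, 0.05] err mm [-0.34, -0.01, -0.1] 17.69946365905169 25.7083
```

The rod runs in freely. Next is the seat: advance slowly until the collar stops.

```bash
python3 - <<'E'
from h import *
m=np.array([.494,-.0326,.1]);Y=-101.7;g,gy,gz=axes(Y,30)
f0=bot.state()["ft_force"]
p,q=tool(m+g*.107,Y,30,.143);h=bot.line_to(p,.025,stop_force=10)
bot.wait(.3)
s=bot.state();f=np.array(s["ft_force"])-f0;e=s["tcp_pos"]-tool(m+g*.095,Y,30,.143)[0]
print(h,"f g,y,z",[round(float(f@v),2) for v in(g,gy,gz)],"from nominal seat mm",[round(float(e@v)*1e3,2) for v in(g,gy,gz)],s["finger_gap"]*93,s["time_s"])
c=bot.camera("side");b=proj(c,m).astype(int);a=np.clip(c["img"][b[1]-40:b[1]+35,b[0]-50:b[0]+50].astype(float)*1.5,0,255).astype(np.uint8)
cv2.imwrite("pics/seat.png",cv2.resize(a,(800,600),interpolation=cv2.INTER_CUBIC)[:,:,::-1])
E
```

```text
True f g,y,z [-2.31, 0.15, 1.19] from nominal seat mm [-2.12, -0.6, -0.9] 17.9020253588122 26.6167
```

View pics/seat.png

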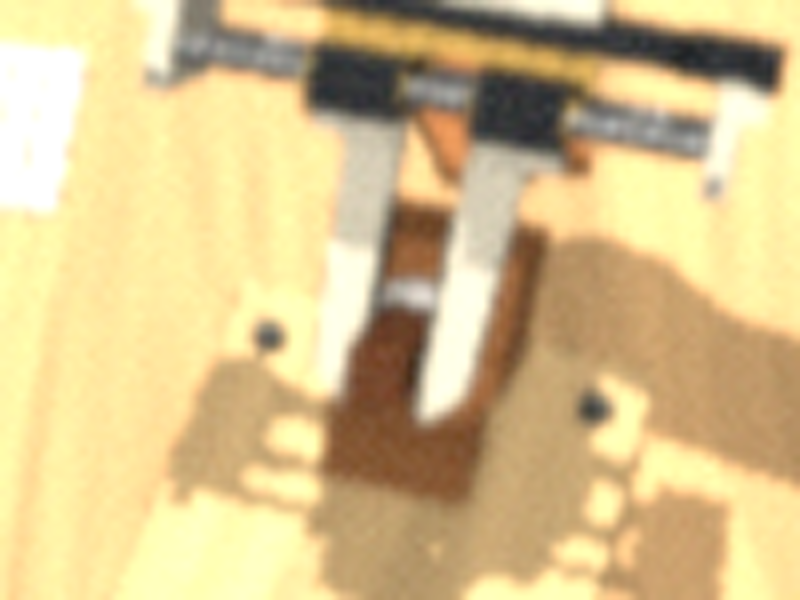

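The collar (405,290) is at the mouth in front of the block. A firmer push will confirm it's really seated.

```bash
python3 - <<'E'
from h import *
m=np.array([.494,-.0326,.1]);Y=-101.7;g,gy,gz=axes(Y,30)
def rep(k):
    s=bot.state();e=s["tcp_pos"]-tool(m+g*.095,Y,30,.143)[0];f=np.array(s["ft_force"])
    print(k,"f",[round(float(f@v),2) for v in(g,gy,gz)],"mm",[round(float(e@v)*1e3,2) for v in(g,gy,gz)],round(s["time_s"],2))
rep("now")
p=np.array(bot.state()["tcp_pos"]);
print(bot.line_to(p+g*.006,.02,stop_force=15));rep("push");bot.wait(.2);rep("held")
E
```

```text
now f [0.19, 0.94, 0.3] mm [-2.13, -0.6, -0.91] 26.67
False
push f [-11.35, 0.41, 3.79] mm [-1.99, -0.63, -1.13] 27.12
held f [-12.19, 0.9, 4.36] mm [-2.01, -0.63, -1.14] 27.32
```

The collar is seated: commanding 6 mm more moved it only 0.14 mm, against 12 N. Now I'll draw it out along the axis and carry it to the card.

```bash
python3 - <<'E'
from h import *
m=np.array([.494,-.0326,.1]);Y=-101.7;g,gy,gz=axes(Y,30)
p0,q0=tool(m+g*.093,Y,30,.143)
print(bot.line_to(tool(m-g*.04,Y,30,.143)[0],.1,stop_force=20));s=bot.state();print(s["finger_gap"]*93,s["time_s"],s["tcp_pos"])
p=np.array(s["tcp_pos"])+[0,0,.09];bot.line_to(p,.15)
tip=np.array([.655,-.245,.14])
for y in(-45,-60,-74): print(y,bot.ik(tool(tip,y,0,.145)[0],tool(tip,y,0,.145)[1]))
y=-60;P,Q=tool(tip,y,0,.145)
bot.move_pose(P+[0,0,.08],Q);bot.line_to(P,.12);bot.wait(.4)
s=bot.state();print(s["finger_gap"]*93,s["time_s"],s["tcp_pos"]-P)
t=bot.camera("top");c=bot.camera("side")
import pickle;pickle.dump((t,c),open("fin.pkl","wb"))
for n,a in(("tip",.145),("collar",.05),("org",0)):
    X=tip-axes(y,0)[0]*(.145-a);print(n,proj(t,X).round(1),proj(c,X).round(1))
def crop(k,X,w=80,h=120):
    a,b=proj(k,X).astype(int);print(a-w//2,b-h//2)
    return cv2.resize(np.clip(k["img"][b-h//2:b+h//2,a-w//2:a+w//2].astype(float)*1.5,0,255).astype(np.uint8),(400,600),interpolation=cv2.INTER_CUBIC)
X=tip-axes(y,0)[0]*.05
cv2.imwrite("pics/fin.png",np.hstack([crop(t,X),crop(c,X)])[:,:,::-1])
E
```

```text
False
17.45630858453375 28.8583 [0.52584241 0.12093719 0.16865694]
-45 [ 0.05449305  0.63143384  0.27279155  1.74936254 -0.22547039  0.79146148
  1.22181589]
-60 [-0.01156995  0.66514776  0.31702256  1.68680677 -0.26333277  0.8317899
  0.94428996]
-74 [-0.05742756  0.70714797  0.36054313  1.60717815 -0.30126676  0.88259647
  0.69581373]
17.79527307243395 31.825 [ 1.60161130e-04 -1.92640761e-05  3.37081469e-04]
tip [382.7 191.8] [273.8 139. ]
collar [350.5 211. ] [287.7 156.4]
org [333.5 221.2] [295.8 166.4]
325 141
240 87
```

View pics/fin.png

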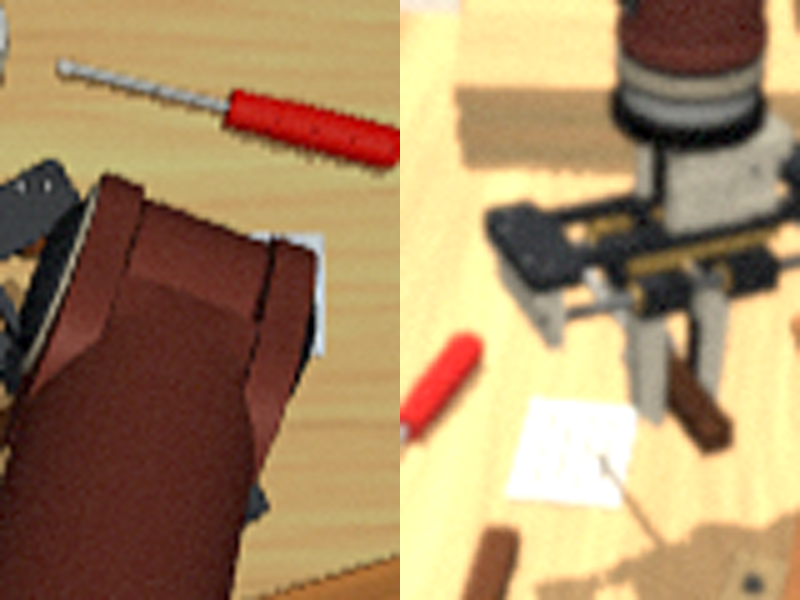

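The handle end is visible at (712,430), but the gripper hides the rod in this view. I'll turn the gauge about its tip so it lies broadside to the side camera, then check level and tip position.

```bash
python3 - <<'E'
from h import *
tip=np.array([.655,-.245,.14]);y=0;P,Q=tool(tip,y,0,.145);print(bot.ik(P,Q))
bot.line_to(np.array(bot.state()["tcp_pos"])+[0,0,.04],.15)
bot.move_pose(P+[0,0,.03],Q);bot.line_to(P,.1);bot.wait(.4)
s=bot.state();print(s["finger_gap"]*93,s["time_s"],s["tcp_pos"]-P)
t=bot.camera("top");c=bot.camera("side")
import pickle;pickle.dump((t,c),open("fin2.pkl","wb"))
for n,a in(("tip",.145),("collar",.05),("org",0),("back",-.038)):
    X=tip-axes(y,0)[0]*(.145-a);print(n,proj(t,X).round(1),proj(c,X).round(1))
def crop(k,X,w=80,h=120):
    a,b=proj(k,X).astype(int);print(a-w//2,b-h//2)
    return cv2.resize(np.clip(k["img"][b-h//2:b+h//2,a-w//2:a+w//2].astype(float)*1.5,0,255).astype(np.uint8),(400,600),interpolation=cv2.INTER_CUBIC)
X=tip-axes(y,0)[0]*.05
cv2.imwrite("pics/fin2.png",np.hstack([crop(t,X),crop(c,X)])[:,:,::-1])
E
```

```text
[ 0.42766415  0.61248543 -0.04210644  1.75500041  0.03459855  0.77482314
  1.9392743 ]
17.881802567069492 34.1917 [ 0.00015444 -0.00010716  0.00037629]
tip [382.7 191.8] [273.8 139. ]
collar [384.  229.4] [306.7 141.3]
org [384.8 249.5] [324.1 142.5]
back [385.3 264.8] [337.4 143.5]
343 151
251 80
```

View pics/fin2.png

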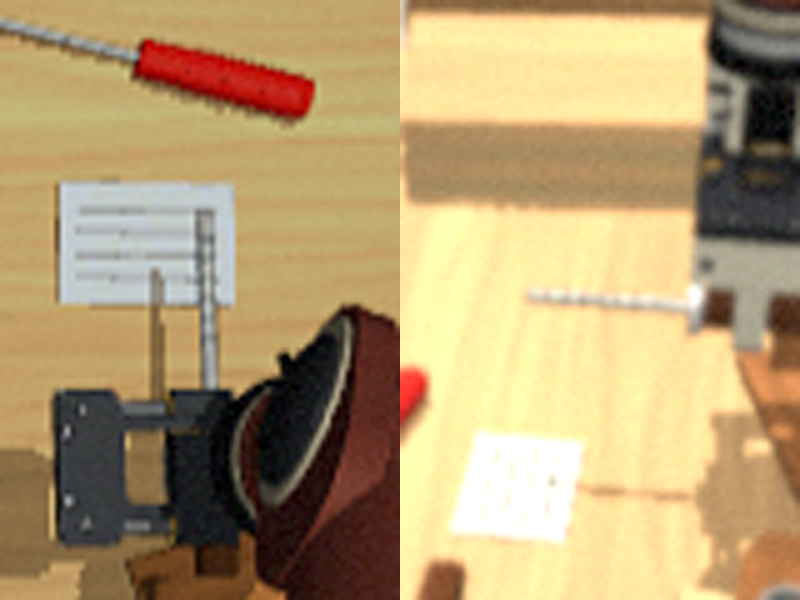

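The tip shows in both views: top crop (205,210), side crop (128,295). The rod's slope in the side view matches level to within about 0.5°. I'll triangulate the tip and the card's centre in the same way and correct the difference.

```bash
python3 - <<'E'
from h import *
import pickle
t,c=pickle.load(open("fin2.pkl","rb"))
f=lambda p,o:(np.array(p)+.5)/5-.5+np.array(o)
T=(343,151);S=(251,80)
tip=tri(t,f((205,210),T),c,f((128,295),S));card=tri(t,f((147,243),T),c,f((119,486),S))
print(tip,card,ray(t,f((147,243),T),.004),ray(c,f((119,486),S),.004),"tip at .14: ",ray(t,f((205,210),T),.14),ray(c,f((128,295),S),.14))
d=card-tip;d[2]=0;print("corr",d)
if np.linalg.norm(d)<.012:
    bot.line_to(np.array(bot.state()["tcp_pos"])+d,.05)
bot.wait(1.0);s=bot.state();print(s["tcp_pos"],s["finger_gap"]*93,abs(s["qd"]).max(),s["time_s"])
E
```

```text
[ 0.65058169 -0.24695633  0.14086871] [ 0.65349536 -0.24554754  0.00293492] [ 0.65430582 -0.24533813  0.004     ] [ 0.65227981 -0.24401117  0.004     ] tip at .14:  [ 0.65287454 -0.24717189  0.14      ] [ 0.64828622 -0.24787431  0.14      ]
corr [0.00291367 0.00140879 0.        ]
[ 0.5249359  -0.24369827  0.12117145] 17.809441774134434 0.0015839447262466536 35.5417
```

```bash
python3 -c "
from h import *
print(bot.job_done())"
```

```text
the job is handed in; nothing more can be done
None
```

The job is handed in, at about 36 s: both offcuts are in the bin, the gauge was pushed in until the collar stopped on the mouth and drawn right out, and it is held level and still about 14 cm above the middle of the card. After a final 3 mm centring move I did not take another picture; no verdict came back.

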